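Lever the stuck lid of a drying box ajar with a spatula

ROBOT

A 6-joint arm with a two-finger parallel gripper is mounted at the origin on the work surface. World frame = base frame: x ahead of the robot, y to its left, z up, the work surface at z = 0. Lengths are in mm, angles in rad, forces in N, time in s.
With the tool pointing down it reaches from about 325 to 875 mm from the base axis. Payload 4.4 kg.
Tool frame: the origin (TCP) lies midway between the tips of the shut fingers; the grasp point (between the pads) lies 19 mm behind it; z points along the fingers, y is the line along which they close (so a half turn about z gives the same grasp; the last joint's range is limited). The gripper opens to 85 mm and grips with 20 to 120 N. Pads are 22 mm wide; open, the fingers measure 114 mm over their backs; the gripper's body (76 mm by 85 mm) begins 54 mm behind the grasp point. The pads swing forward as they close: fully open they stand 13 mm farther back than shut.
Start: joints at [1.067, 0.207, 1.542, -0, 1.393, -0.15], TCP at [198.687, 539.584, 231.282] pointing down, gripper open.
Joint ranges: [-2.73, 2.73], [-0.86, 2.22], [0.23, 2.46], [-1.11, 4.25], [0.08, 2.63], [-2.82, 2.82]. Speed limits (rad/s): [2.79, 2.79, 3.14, 3.14, 3.14, 3.14].

INTERFACE

Orientations are given as a unit quaternion [w, x, y, z].
In Python, from station import bot gives the robot as it stands. The module is installed in compiled form; this text tells all that it offers.
- The arm moves only by the tool arm_command, never from a script. Its argument "deltas" is one flat list of numbers, 7 for each row, row after row: the shift along the world's x, y, z in mm, then the turn, a rotation vector about the world's x, y, z in rad, then the closure, from -1 (fully open) to 1 (shut). In form: [dx, dy, dz, wx, wy, wz, grip, dx, dy, dz, wx, wy, wz, grip, ...]. A call has 1 to 8 rows; each row shifts and turns the commanded pose from where the row before left it; what a row does not reach is not made up. A row lasts 1/8 s, in which the tool goes at most 62.5 mm and 10.7 degrees, less where a joint would pass 70% of its speed; a pose out of reach is approached as far as the arm can. A call is refused whole if a number of a shift passes 62.5 or a number of a turn 0.188, either way. A call with a gripper value outside its range is refused whole. The fingers move at their own pace and stop on an object; "newtons" is the grip in N (left out, the last holds). Time passes only in rows, so rows that do not move let the fingers close. It gives the time, the measured TCP pose, the force, the opening and the grip force at its end, in the units of the state.
- bot.state(): the state, without advancing time (a new reading comes with each control period).
- bot.snapshot(name): name is "scene" or "top" or "wrist"; returns a dict with "color" (480x640x3 uint8, red, green, blue), "vfov" (degrees; the focal length in pixels is half the picture's height over the tangent of half this angle, whatever the lens; pixels are square), "cx", "cy" (the principal point, pixels), "k1" (the pictures are not rectified: a ray, as slopes to the right and down, at radius r is drawn at 1 + k1 r^2 times it, then the intrinsics apply), "camera_from_world" (4x4, takes a point from world to camera coordinates); the wrist camera has in their place "T_tool_cam" (4x4, takes a point from camera to tool coordinates, whose origin is the TCP and whose axes are the flange's). Camera axes: x right, y down, z forward; pixel columns grow to the right and rows downward; lengths in mm; the calibration is good to about 2 mm. A picture is of the moment at which its call begins: read the wrist's pose just before it. There is no depth.
- bot.job_done(): hands the job in; it is judged then, once.
The state is a dict: "clock": time; "joint_pos": joint angles; "dq": joint speeds; "effort": joint torques, N m; "position": TCP position; "ee_rot": TCP orientation; "ft_force": force on the tool from outside, world axes, zero at the start; "ft_torque": the same for the moment, N m; "finger_gap": opening from 0.0 (shut) to 1.0 (fully open); "grip_force": force on a finger pad.
Only numpy, scipy, OpenCV 4.12 (cv2) and the standard library are available. Lean on these libraries where they do the work, as an engineer would, in place of code of your own. Each camera call takes 0.05 s, during which the arm holds its last target. There are 200 camera calls.

TASK

The flat lid of the drying box is stuck on its rubber seal. Pick up the spatula by its handle, slide its blade under the lid's overhanging front lip, lift until the seal lets go, and finish while still holding the spatula with the lid resting on its blade, steady, the lid's front edge about 4 cm above its shut height. Do not touch the lid with the gripper or arm, do not fling it wide open, and leave the jar, the orange and the dish where they are.

Things in the scene. Friction and masses are not known exactly. Their poses are not given: they have to be found in the camera images.
- box: aluminium drying box fixed to the bench, 150 mm deep (own x) by 180 mm wide (own y), walls 80 mm high plus a 4 mm black rubber gasket; a round gauge, 48 mm across, low on its front face (8 mm proud, for show). Origin: centre of the underside; its own -x side is the front (towards the robot), z up. The front wall's outer face is at own x = -75 mm. Turned up to 0.2 rad about z.
- lid: flat grey lid, white panel on top, 8 mm thick, 180 mm wide (own y), 180 mm from the hinge at the box's rear top edge to its front edge. It juts 30 mm past the front wall over its whole width: a lip with nothing beneath. About 0.36 kg. Origin: middle of the front lower edge (84 mm above the bench when shut, at the box's own x = -105 mm); own x runs back to the hinge axis, at x = 180 mm.
- lid_hinge (a joint): lid angle in rad: 0 shut, grows as the front edge rises, stop at 0.55; 0.22 is the front edge 40 mm up. The seal holds the lid shut until about 8 N of lift in all at the lip and lets go within the first 0.09 rad; then only the lid's weight (about 2 N at the lip) remains. Let go, the lid drops back onto the seal, to 0.08 rad or shut.
- spatula: flat spatula lying on the bench, 0.11 kg, 180 mm long (own x). Straight black handle 18 mm wide (y), 26 mm high, x = -90 to +20 mm: grip it firmly (80 N or more) across its width at the origin. Steel collar 22 wide, 16 high, to x = +26 mm; then a steel blade 60 wide, 3 thick, level with the underside, to x = +90 mm. Origin: underside, 90 mm behind the blade's front edge; z up.
- spatula_tip (a point): middle of the blade's front edge, 1.5 mm above the spatula's underside
- jar: bystander: closed amber jar with a white cap, 56 mm diameter, 85 mm high; origin at the centre of its underside. The jar and the spatula may each lie on either side
- orange: bystander: orange, 72 mm diameter, 70 mm high, standing on a small flat; origin at its underside
- dish: bystander: white dish, 90 mm diameter, 18 mm high; origin at its underside
Not all that is in view belongs to the job. Several things look just like the spatula: the one meant starts farthest from the robot's base.

How it is judged (in metres and radians):
On the way, in this order (a step that is already met when the one before it is completed fails the run):
1. the spatula is picked up off the bench in the fingers (height (world z) of spatula above 0.03 m and contact force between the fingers and spatula above 2 N), for 0.2 s.
2. the blade's tip is under the lip of the lid, which is still shut (x of spatula_tip in the frame of box between -0.102 and -0.07 m and y of spatula_tip in the frame of box between -0.09 and 0.09 m and z of spatula_tip in the frame of box below 0.086 m and value of joint lid_hinge below 0.03 rad), for 0.1 s.
3. the seal has let go, the lid lifted by the blade (value of joint lid_hinge above 0.1 rad and contact force between spatula and lid above 0.3 N), for 0.1 s.
At the end, for the whole second after the job is handed in: The lid stands still at 0.13 to 0.34 rad (front edge 23 to 60 mm above shut), resting on the spatula's blade (over 0.5 N), the spatula held in the fingers clear of the bench, neither gripper nor arm touching the lid, and jar, orange and dish within 30 mm of where they started (value of joint lid_hinge between 0.13 and 0.34 rad and velocity of joint lid_hinge between -0.05 and 0.05 rad/s and contact force between spatula and lid above 0.5 N and contact force between the fingers and spatula above 2 N and height (world z) of spatula above 0.05 m and contact force between each of the fingers, the arm and lid below 0.3 N and distance of each of jar, orange, dish from where it was at the start of the episode below 0.03 m); the arm keeps its last pose, push and grip.
It fails at once if the gripper or arm touches the lid (contact force between any of the fingers, the arm and lid above 1 N).
It fails at once if the lid is flung wide open (over 0.45 rad) (value of joint lid_hinge above 0.45 rad).
It fails at once if the jar is pushed away (over 30 mm) (distance of jar from where it was at the start of the episode above 0.03 m).
It fails at once if the orange is pushed away (over 30 mm) (distance of orange from where it was at the start of the episode above 0.03 m).
It fails at once if the dish is pushed away (over 30 mm) (distance of dish from where it was at the start of the episode above 0.03 m).
It also fails if it takes over 51 s, if anything falls off the work surface, if the arm or the gripper's body presses on something with over 40 N, if the wrist force passes 120 N, or if a joint passes its speed limit or range.

## Working session

There is one attempt and no reset: what is moved stays moved. The work goes in short steps, Python scripts to look and compute and a tool call to move; the robot and the scene stay as the last step left them, time stands still between calls to the robot, and variables do not carry over. Pictures are saved under pics/ and viewed, at most 10 in all, crops included, and the job is handed in when it is done.

Besides the shell and the picture viewer there is one more tool, called after "Emit:" as name(argument=value, ...) on one line, values as JSON. arm_command: Moves the arm, as the interface text tells. Its arguments: {"type":"object","properties":{"deltas":{"type":"array"},"newtons":{"type":"number"}},"required":["deltas"]}

```bash
mkdir -p pics; cat > h.py <<'E'
import numpy as np, cv2, pickle
from station import bot
def grab(n):
    s=bot.snapshot(n); cv2.imwrite(f'pics/{n}_{int(bot.state()["clock"]*100)}.png',s['color'][:,:,::-1]); pickle.dump(s,open(f'{n}.pkl','wb')); return s
def K(s):
    f=240/np.tan(np.radians(s['vfov'])/2); return np.array([[f,0,s['cx']],[0,f,s['cy']],[0,0,1.]])
def pix2world(s,uv,z,cfw=None):
    cfw=np.array(s['camera_from_world']) if cfw is None else cfw
    p=cv2.undistortPoints(np.array(uv,float).reshape(-1,1,2),K(s),np.array([s['k1'],0,0,0.])).reshape(-1,2)
    R=cfw[:3,:3];c=-R.T@cfw[:3,3]; d=np.c_[p,np.ones(len(p))]@R
    z=np.broadcast_to(z,len(p)); return c+d*((z-c[2])/d[:,2])[:,None]
def world2pix(s,X,cfw=None):
    cfw=np.array(s['camera_from_world']) if cfw is None else cfw
    return cv2.projectPoints(np.array(X,float).reshape(-1,1,3),cv2.Rodrigues(cfw[:3,:3])[0],cfw[:3,3],K(s),np.array([s['k1'],0,0,0.]))[0].reshape(-1,2)
E
python3 - <<'E'
from h import *
for n in('top','scene'):
    s=grab(n);print(n,s['vfov'],s['cx'],s['cy'],s['k1'],np.round(s['camera_from_world'],3).tolist())
print(bot.state())
E
ls pics
```

```text
top 45.51887820176952 310.8063902632897 240.42789547108973 -0.05242134772932525 [[-0.021, -0.999, -0.03, 30.405], [-0.989, 0.025, -0.142, 516.268], [0.143, 0.027, -0.989, 1290.901], [0.0, 0.0, 0.0, 1.0]]
scene 56.89469435170463 327.7258207037994 234.49246493991538 -0.10202980850821419 [[-0.182, 0.983, -0.012, 82.565], [0.836, 0.148, -0.529, -404.476], [-0.518, -0.107, -0.849, 1431.303], [0.0, 0.0, 0.0, 1.0]]
{'clock': 0.1, 'joint_pos': array([ 1.06749172e+00,  2.07389402e-01,  1.54287077e+00, -2.06210997e-05,
        1.39354562e+00, -1.50497434e-01]), 'dq': array([-3.27745055e-05, -2.77870913e-03, -2.42691767e-03,  2.97020871e-04,
        2.02179758e-03,  3.85386678e-04]), 'effort': array([ 2.55001996e-04, -3.84094584e+01, -2.92548019e+01, -3.07889350e-04,
        4.93316300e-03,  2.90682124e-05]), 'position': array([198.34205554, 538.93333115, 230.182599  ]), 'ee_rot': array([-3.45720261e-04,  1.75488205e-01,  9.84480912e-01, -1.05122513e-03]), 'ft_force': array([-0.72520926,  0.07020334,  0.51575405]), 'ft_torque': array([ 0.02902693, -0.006998  ,  0.02046637]), 'grip_force': 0.0, 'finger_gap': 1.002796888515061}
scene_10.png
top_5.png
```

View pics/top_5.png

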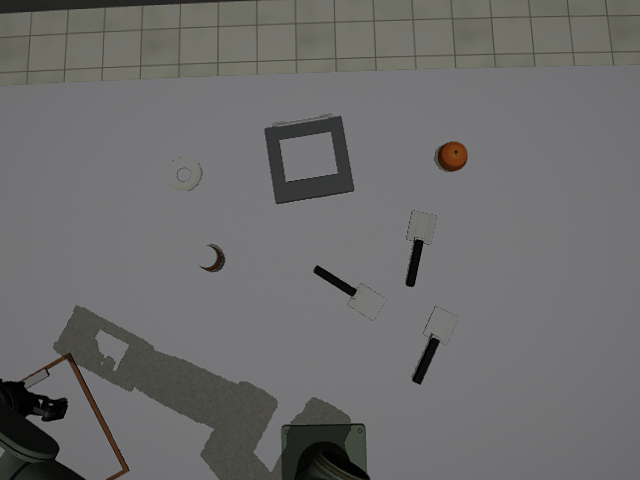

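View pics/scene_10.png

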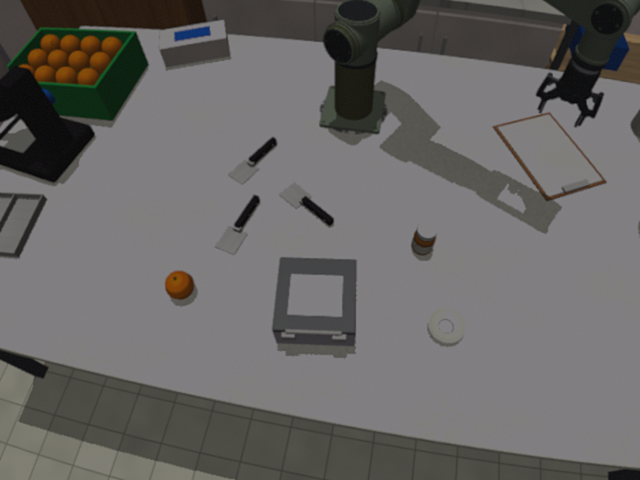

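Top view: three spatulas: A, handle (411,285) to (418,240) with its blade at (422,226); B, handle (316,268) to (355,293) with its blade at (368,302); C, handle (418,382) to (436,340) with its blade at (441,324). The base is near (325,455), so A is farthest. Box lid corners are near (265,128), (341,117), (354,190) and (277,203). I'll confirm A and the lid in an enlarged crop.

```bash
python3 - <<'E'
from h import *
s=pickle.load(open('top.pkl','rb'))
im=s['color'][100:300,250:450,::-1]
im=cv2.resize(im,(600,600),interpolation=cv2.INTER_CUBIC); cv2.imwrite('pics/crop1.png',cv2.convertScaleAbs(im,alpha=1.5))
for n,uv in dict(A=(417,245),B=(350,290),C=(435,343)).items():
    p=pix2world(s,[uv],13)[0];print(n,p.round(),np.hypot(*p[:2]).round())
E
```

```text
A [ 503. -231.   13.] 553.0
B [401. -70.  13.] 407.0
C [ 275. -262.   13.] 379.0
```

View pics/crop1.png

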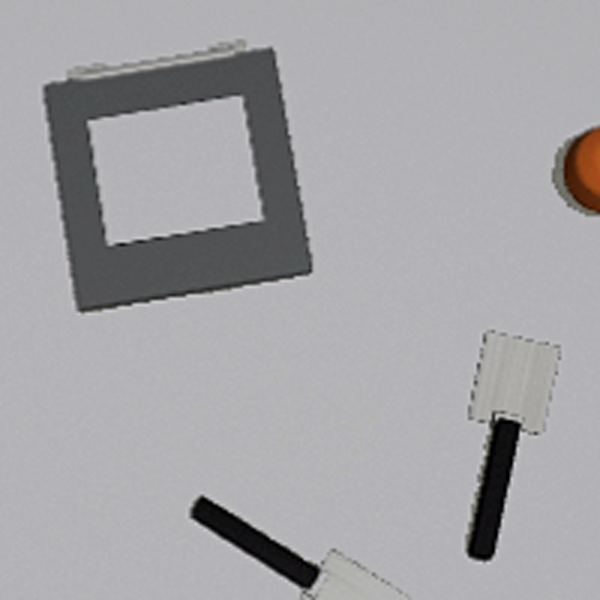

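Crop: A has blade corners (487,331), (560,346), (542,434) and (470,419), with its handle tip at (481,558). The lid corners are (45,85), (274,48), (312,271) and (80,311).

```bash
python3 - <<'E'
from h import *
s=pickle.load(open('top.pkl','rb'))
cv=lambda l:[(250+(x+.5)/3-.5,100+(y+.5)/3-.5) for x,y in l]
L=pix2world(s,cv([(45,85),(274,48),(312,271),(80,311)]),92)
B=pix2world(s,cv([(487,331),(560,346),(542,434),(470,419)]),3)
H=pix2world(s,cv([(481,557),(508,420)]),[20,26])
print('lid',L.round(1),[np.linalg.norm(L[i]-L[i-1]).round(1) for i in range(4)])
print('blade',B.round(1),[np.linalg.norm(B[i]-B[i-1]).round(1) for i in range(4)]);print('H',H.round(1))
f=(L[2]+L[3])/2;r=(L[0]+L[1])/2
d=r-f;yl=(L[0]+L[3]-L[1]-L[2]);print('lid front mid',f,'yaw',np.arctan2(d[1],d[0]),np.arctan2(-yl[0],yl[1]))
t=(B[0]+B[1])/2;b=(B[2]+B[3])/2;d=t-b;ya=np.arctan2(d[1],d[0]);h=H[0,:2];d2=t[:2]-h
print('tip',t,'yaw',ya,np.arctan2(d2[1],d2[0]),'len',np.hypot(*d2)); 
d2/=np.hypot(*d2);print('origin',t[:2]-90*d2, B.mean(0)[:2]-58*d2)
print('orange',pix2world(s,[(453,155)],45),'jar',pix2world(s,[(212,258)],60))
E
```

```text
lid [[773.1 117.4  92. ]
 [797.  -58.8  92. ]
 [621.1 -82.1  92. ]
 [595.3  92.6  92. ]] [np.float64(179.5), np.float64(177.9), np.float64(177.5), np.float64(176.6)]
blade [[ 589.1 -224.5    3. ]
 [ 575.5 -281.9    3. ]
 [ 505.2 -264.     3. ]
 [ 518.6 -207.7    3. ]] [np.float64(72.5), np.float64(59.1), np.float64(72.5), np.float64(57.8)]
H [[ 408.3 -209.    20. ]
 [ 513.8 -234.    26. ]]
lid front mid [608.20188572   5.25340228  92.        ] yaw 0.13514778989545304 0.14079830980059285
tip [ 582.29669379 -253.20934504    3.        ] yaw -0.24164335816142254 -0.2486109281341772 len 179.53165068228535
origin [ 495.0637304  -231.06414016] [ 490.883607   -230.26354255]
orange [[ 710.08156307 -320.6929854    45.        ]] jar [[478.7721766 244.601449   60.       ]]
```

Measurements are consistent: handle end to tip is 179.5 mm and the lid is about 178 mm. A's origin is about (495,-231) with yaw -0.247, at 553 mm against 407 and 379 mm for B and C. A is the one meant. Moving above it.

Emit:
arm_command(deltas=[18.5,-48,0,0,0,0.013,-1,18.5,-48,0,0,0,0.013,-1,18.5,-48,0,0,0,0.013,-1,18.5,-48,0,0,0,0.013,-1,18.5,-48,0,0,0,0.013,-1,18.5,-48,0,0,0,0.013,-1,18.5,-48,0,0,0,0.013,-1,18.5,-48,0,0,0,0.013,-1], newtons=120)

```text
clock: 1.1
position: [346.7, 154.0, 231.1]
ee_rot: [0.0, 0.124, 0.992, 0.0]
ft_force: [0.9, -0.7, -0.6]
finger_gap: 1.0
grip_force: 0.0
```

Emit:
arm_command(deltas=[18.5,-48,0,0,0,0,-1,18.5,-48,0,0,0,0,-1,18.5,-48,0,0,0,0,-1,18.5,-48,0,0,0,0,-1,18.5,-48,0,0,0,0,-1,18.5,-48,0,0,0,0,-1,18.5,-48,0,0,0,0,-1,18.5,-48,0,0,0,0,-1])

```text
clock: 2.1
position: [494.8, -229.9, 230.7]
ee_rot: [-0.0, 0.124, 0.992, 0.0]
ft_force: [0.2, 0.4, 0.4]
finger_gap: 0.996
grip_force: 0.0
```

Emit:
arm_command(deltas=[0,0,0,0,0,0,-1,0,0,0,0,0,0,-1])

```text
clock: 2.35
position: [494.1, -227.9, 230.5]
ee_rot: [-0.001, 0.124, 0.992, 0.001]
ft_force: [-0.7, 0.7, -0.3]
finger_gap: 0.995
grip_force: 0.0
```

```bash
python3 - <<'E'
from h import *
st=bot.state();s=bot.snapshot('wrist')
from scipy.spatial.transform import Rotation as Ro
R=Ro.from_quat(st['ee_rot'],scalar_first=True).as_matrix();T=np.eye(4);T[:3,:3]=R;T[:3,3]=st['position']
c=np.linalg.inv(T@np.array(s['T_tool_cam']));pickle.dump((s,c),open('w.pkl','wb'))
cv2.imwrite('pics/w1.png',s['color'][:,:,::-1])
print(st['clock'],st['position'],np.round(R[:,1:],3).tolist(),np.arctan2(R[1,1],R[0,1]),st['joint_pos'].round(2))
E
```

```text
2.35 [ 494.05907466 -227.88279896  230.45596539] [[0.247, -0.002], [0.969, 0.002], [0.001, -1.0]] 1.3215667542240122 [-0.59  0.14  1.62  0.    1.38 -1.91]
```

View pics/w1.png

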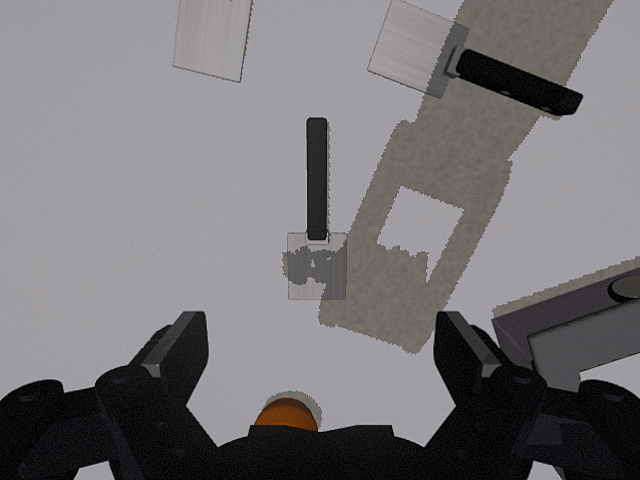

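The wrist view shows A's handle from (317,118) to (317,240), aligned with the fingers, and the blade's front edge from (289,299) to (346,299). The orange is at (288,415).

```bash
python3 - <<'E'
from h import *
s,c=pickle.load(open('w.pkl','rb'))
P=pix2world(s,[(317.5,118),(317.5,239),(289,299),(346,299)],[26,26,3,3],c);print(P.round(1))
t=(P[2]+P[3])/2;d=(t-P[0])[:2];print(np.hypot(*d),np.arctan2(d[1],d[0]),t[:2]-d/np.hypot(*d)*90, P[0,:2]+d/np.hypot(*d)*90,P[1,:2]-d/np.hypot(*d)*20)
E
```

```text
[[ 408.6 -208.7   26. ]
 [ 512.4 -235.4   26. ]
 [ 573.3 -282.     3. ]
 [ 588.1 -224.3    3. ]]
177.72477552670327 -0.25276786266979473 [ 493.57925482 -230.62795471] [ 495.7821816  -231.19695382] [ 493.00487955 -230.39554002]
```

Emit:
arm_command(deltas=[0,-2,-40,0,0,0,-1,0,0,-40,0,0,0,-1,0,0,-40,0,0,0,-1,0,0,-40,0,0,0,-1,0,0,-30,0,0,0,-1,0,0,-20,0,0,0,-1,0,0,-12,0,0,0,-1,0,0,-4,0,0,0,-1])

```text
clock: 3.4
position: [494.5, -229.5, 5.1]
ee_rot: [-0.0, 0.124, 0.992, 0.0]
ft_force: [0.1, -0.3, 0.3]
finger_gap: 1.0
grip_force: 0.0
```

Emit:
arm_command(deltas=[0,0,-1,0,0,0,-1,0,0,0,0,0,0,-1])

```text
clock: 3.65
position: [495.4, -230.8, 5.2]
ee_rot: [0.001, 0.124, 0.992, -0.0]
ft_force: [0.5, -0.1, -0.3]
finger_gap: 1.001
grip_force: 0.0
```

Emit:
arm_command(deltas=[0,0,-2,0,0,0,-1,0,0,0,0,0,0,1,0,0,0,0,0,0,1,0,0,0,0,0,0,1,0,0,0,0,0,0,1,0,0,0,0,0,0,1,0,0,0,0,0,0,1,0,0,0,0,0,0,1], newtons=120)

```text
clock: 4.65
position: [495.1, -230.7, 2.7]
ee_rot: [0.0, 0.124, 0.992, -0.0]
ft_force: [-0.3, 0.7, 4.1]
finger_gap: 0.188
grip_force: 118.2
```

Emit:
arm_command(deltas=[0,0,4,0,0,0,1,0,0,12,0,0,0,1,0,0,20,0,0,0,1,0,0,22,0,0,0,1,0,0,10,0,0,0,1,-5,10,0,0,0,0.02,1,-10,25,0,0,0,0.048,1,0,33,0,0,0,0.05,1])

```text
clock: 5.65
position: [477.6, -160.9, 68.9]
ee_rot: [-0.002, 0.065, 0.998, 0.001]
ft_force: [0.7, 0.4, -1.5]
finger_gap: 0.182
grip_force: 117.7
```

Emit:
arm_command(deltas=[0,35,0,0,0,0.05,1,0,35,0,0,0,0.05,1,0,30,0,0,0,0.05,1,0,25,0,0,0,0.05,1,0,15,0,0,0,0.04,1,0,10,0,0,0,0.03,1,0,0,0,0,0,0,1,0,0,0,0,0,0,1])

```text
clock: 6.65
position: [479.8, -13.0, 70.3]
ee_rot: [0.0, -0.069, 0.998, -0.0]
ft_force: [-0.1, 0.7, -0.8]
finger_gap: 0.183
grip_force: 117.5
```

```bash
python3 - <<'E'
from h import *
from scipy.spatial.transform import Rotation as Ro
st=bot.state();s=bot.snapshot('wrist');t=bot.snapshot('top');sc=bot.snapshot('scene')
R=Ro.from_quat(st['ee_rot'],scalar_first=True).as_matrix();T=np.eye(4);T[:3,:3]=R;T[:3,3]=st['position']
c=np.linalg.inv(T@np.array(s['T_tool_cam']));pickle.dump((s,c,t,sc),open('w.pkl','wb'))
print(st['clock'],st['position'],np.arctan2(R[1,1],R[0,1])-np.pi/2,st['ft_force'],st['grip_force'])
im=np.vstack([np.hstack([s['color'],sc['color']])])
im=np.hstack([cv2.resize(s['color'],(400,300)), cv2.resize(sc['color'][180:360,200:440],(400,300))])
tc=cv2.resize(t['color'][80:280,220:420],(300,300),interpolation=cv2.INTER_CUBIC)
pad=np.zeros((300,800,3),np.uint8);pad[:,:300]=tc;cv2.imwrite('pics/m1.png',np.vstack([im,pad])[:,:,::-1])
E
```

```text
6.65 [479.83484872 -13.00589936  70.30291383] 0.1384489713809518 [-0.0722235   0.73548192 -0.75312488] 117.51680016517639
```

View pics/m1.png

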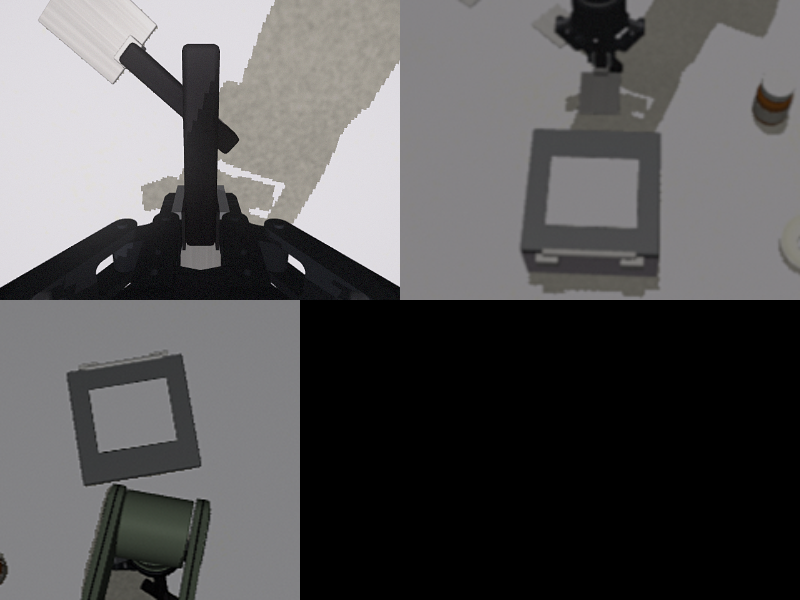

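Wrist (top left): handle held square and level at (200,45) to (200,245). Scene crop (top right): blade front edge near (580..620,114) and lid front edge at row 130, so it is in front of the lip and centred. I'll check the tip numerically with a zoom.

```bash
python3 - <<'E'
from h import *
s,c,t,sc=pickle.load(open('w.pkl','rb'))
im=cv2.resize(sc['color'][210:280,270:370],(800,560),interpolation=cv2.INTER_CUBIC);cv2.imwrite('pics/z.png',cv2.convertScaleAbs(im[:,:,::-1],alpha=1.6))
e=np.array([np.cos(.138),np.sin(.138),0]);n=np.array([-e[1],e[0],0])
o=np.array([479,-13,68.]);
P=[o+90*e+30*n+[0,0,3],o+90*e-30*n+[0,0,3]]
F=np.array([608.2,5.25,92]);P+=[F+90*n,F-90*n]
print(((world2pix(sc,P)+.5-[270,210])*8-.5).round())
E
```

```text
[[491. 310.]
 [294. 304.]
 [691. 401.]
 [ 78. 380.]]
```

View pics/z.png

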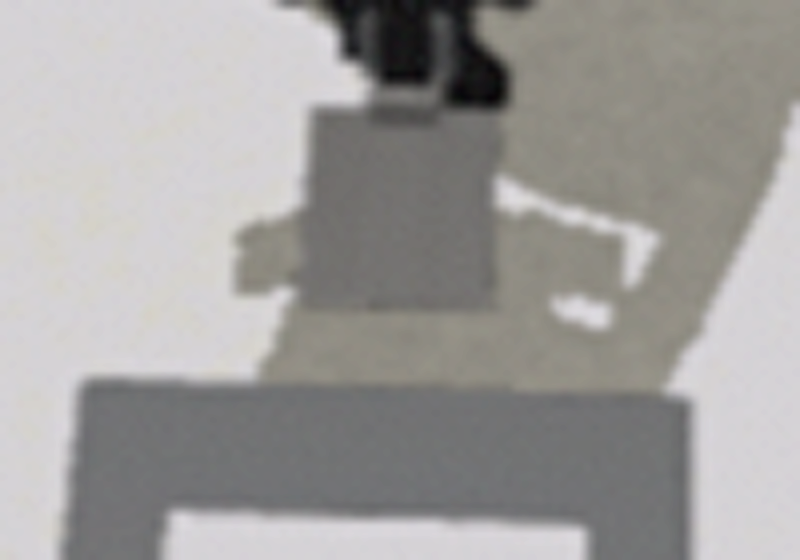

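The blade corners at (300,307) and (494,310) match the prediction within about 1 mm, and the lid corners match too. Inserting 60 mm along yaw 0.138.

Emit:
arm_command(deltas=[10,1.4,0,0,0,0,1,10,1.4,0,0,0,0,1,10,1.4,0,0,0,0,1,8,1.1,0,0,0,0,1,7,1,0,0,0,0,1,6,0.8,0,0,0,0,1,5,0.7,0,0,0,0,1,3,0.4,0,0,0,0,1])

```text
clock: 7.8
position: [538.9, -4.2, 70.3]
ee_rot: [-0.0, -0.07, 0.998, 0.0]
ft_force: [-0.3, 0.1, -0.6]
finger_gap: 0.185
grip_force: 117.5
```

Emit:
arm_command(deltas=[0,0,0,0,0,0,1,0,0,4,0,0,0,1,0,0,4,0,0,0,1,0,0,2,0,0,0,1,0,0,2,0,0,0,1,0,0,2,0,0,0,1])

```text
clock: 8.55
position: [538.6, -4.2, 84.3]
ee_rot: [0.0, -0.07, 0.998, 0.0]
ft_force: [0.7, 0.6, -2.3]
finger_gap: 0.184
grip_force: 117.2
```

Emit:
arm_command(deltas=[0,0,1.5,0,0,0,1,0,0,1.5,0,0,0,1,0,0,1.5,0,0,0,1,0,0,1.5,0,0,0,1])

```text
clock: 9.05
position: [538.4, -4.0, 88.9]
ee_rot: [-0.0, -0.069, 0.998, 0.0]
ft_force: [8.2, 0.3, -14.2]
finger_gap: 0.186
grip_force: 117.4
```

Emit:
arm_command(deltas=[0,0,1.5,0,0,0,1,0,0,1.5,0,0,0,1,0,0,1.5,0,0,0,1,0,0,1.5,0,0,0,1])

```text
clock: 9.55
position: [538.7, -4.2, 96.8]
ee_rot: [0.0, -0.07, 0.998, -0.0]
ft_force: [0.6, 0.6, -3.4]
finger_gap: 0.182
grip_force: 119.1
```

Emit:
arm_command(deltas=[0,0,1.5,0,0,0,1,0,0,1.5,0,0,0,1,0,0,1.5,0,0,0,1,0,0,1.5,0,0,0,1])

```text
clock: 10.05
position: [538.7, -4.2, 102.4]
ee_rot: [0.0, -0.07, 0.998, -0.0]
ft_force: [1.3, -0.9, -2.7]
finger_gap: 0.184
grip_force: 119.1
```

Emit:
arm_command(deltas=[0,0,2,0,0,0,1,0,0,2,0,0,0,1,0,0,2,0,0,0,1,0,0,2,0,0,0,1])

```text
clock: 10.55
position: [538.6, -4.2, 110.4]
ee_rot: [-0.0, -0.07, 0.998, 0.0]
ft_force: [1.4, -1.0, -2.6]
finger_gap: 0.187
grip_force: 119.1
```

Emit:
arm_command(deltas=[0,0,2,0,0,0,1,0,0,2,0,0,0,1,0,0,2,0,0,0,1,0,0,2,0,0,0,1,0,0,1,0,0,0,1,0,0,0,0,0,0,1,0,0,0,0,0,0,1])

```text
clock: 11.42
position: [538.6, -4.2, 119.2]
ee_rot: [-0.0, -0.07, 0.998, -0.0]
ft_force: [0.6, 0.0, -4.0]
finger_gap: 0.179
grip_force: 119.1
```

```bash
python3 - <<'E'
from h import *
sc=grab('scene');st=bot.state();print(st['ft_force'],st['ft_torque'],st['position'])
e=np.array([np.cos(.138),np.sin(.138),0]);n=np.array([-e[1],e[0],0])
F=np.array([608.2,5.25,84]);Hg=F+180*e
a0=(0.13,.17,.2,.22,.25,.3)
for a in a0:
    d=-np.cos(a)*e+[0,0,np.sin(a)];u=np.sin(a)*e+[0,0,np.cos(a)]
    f=Hg+180*d+8*u
    print(a,((world2pix(sc,[f+90*n,f-90*n])+.5-[240,230])*5-.5).round().tolist())
im=cv2.resize(sc['color'][230:350,240:390],(750,600),interpolation=cv2.INTER_CUBIC);cv2.imwrite('pics/z2.png',cv2.convertScaleAbs(im[:,:,::-1],alpha=1.6))
E
```

```text
[ 0.14218443  0.94456634 -3.9450539 ] [-0.00710777  0.01541798  0.0028385 ] [538.6647426  -4.2436055 119.2144409]
0.13 [[584.0, 131.0], [193.0, 118.0]]
0.17 [[585.0, 126.0], [191.0, 113.0]]
0.2 [[585.0, 122.0], [189.0, 109.0]]
0.22 [[585.0, 120.0], [188.0, 107.0]]
0.25 [[586.0, 118.0], [187.0, 104.0]]
0.3 [[587.0, 114.0], [184.0, 100.0]]
```

View pics/z2.png

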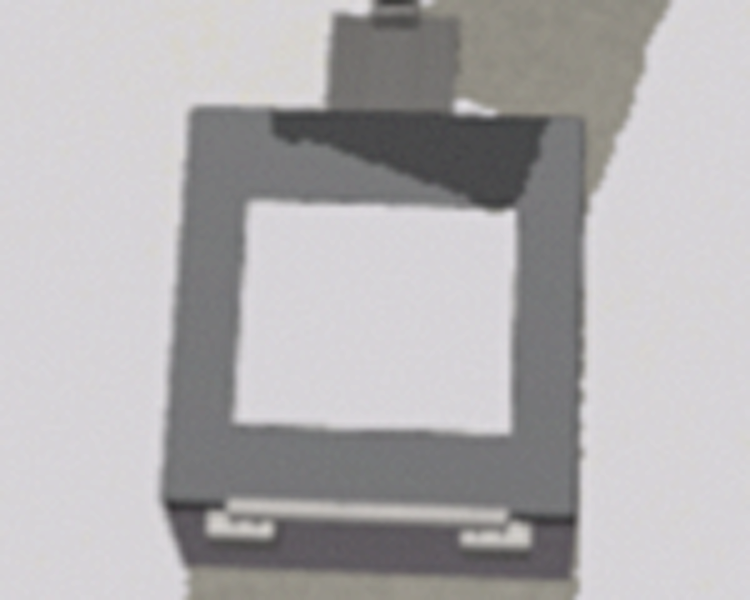

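The raised lid's front corners at (583,118) and (190,106) fit about 0.22 rad. The blade is under the lip with the gripper clear of the lid, and the load is steady at about 4 N. Handing in.

```bash
python3 -c "
from station import bot
print(bot.job_done())"
```

```text
the job is handed in; nothing more can be done
None
```

I handed the job in at about 11.5 s: the seal let go, and the lid rests steady on the held spatula's blade at about 0.22 rad, front edge roughly 4 cm up. The hand-in call returned no verdict.

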